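# Put the serving fork away through the steriliser's sprung shutter

### The job

Put the serving fork away in the cutlery steriliser: lift it straight out of its jade-green holder, push its tines down through the sprung shutter of the empty port, feel for the slot in the loose basket inside without forcing it, and lower it by hand until it stands fully home on the basket's floor, then let go. Do not drop it, and leave everything else on the table where it is.

Things in the scene. Friction and masses are not known exactly. Their poses are not given: they have to be found in the camera images.
- fork_mid (a point): Centre of the stainless serving fork, half-way up its 180 mm length; it stands upright, tines down, tips 8 mm above the table, in the middle slot of a jade-green holder. z points up the handle, y across the width of the tines, x across the thickness (either way round is the same). Head: lowest 66 mm, 26 mm wide, 5 mm thick. Stem 9 x 6 mm. Mass about 0.14 kg.
- fork_handle (a point): Point of the fork's handle to grasp from above, 60 mm above fork_mid. The handle is the top 75 mm of the fork, 15 mm wide in y, 9 mm thick in x, with flat faces: pinch it across the 9 mm.
- holder_a: Jade-green plastic holder that holds the fork: heavy-bottomed block 64 x 64 mm, 50 mm high, loose on the table, origin at the centre of its underside, three upright slots 42 mm deep. The fork stands in the middle one (30 mm in the holder's y, 10 mm in x).
- steriliser: Cutlery steriliser: fixed pale box 120 mm deep (x), 250 mm wide (y), 135 mm high, two ports in its steel top. Origin at the centre of its underside; x points away from its smoked front window. The port at y = -60 mm is empty (port); the one at y = +60 mm is taken by a spoon whose handle reaches 236 mm above the table.
- port (a point): Centre of the empty port, level with the top; axes as the steriliser's. Opening 28 mm in x, 62 mm in y, shut 4 mm down by the sprung shutter. Out of sight inside, a loose basket: flat deck 37 mm below this point, one slot 29 mm in y by 12 mm in x, centred in x but anywhere up to 14 mm either way along y. A fork fully home has fork_mid 5 mm below this point; on the deck, 53 mm above.
- basket_room (a point): Point 98 mm above the table straight under the port's centre, where the hidden basket's deck lies; axes as the steriliser's. It does not show where the slot is. The slot has a 1 mm bevel and is a straight cell 58 mm deep. The basket slides along y at about 2.5 N and stands on springy feet (2.5 N per mm, 8 mm travel); more than 20 N would bend the tines.
- shutter (a joint): Angle of the shutter, a steel flap 26 mm long hinged on the port's +x edge: 0 shut, growing as its free edge is pushed down inside, up to 1.4 rad. A spring returns it; about 3 to 5 N at mid-port opens it. It leans on whatever stands in the port (about 0.9 to 1.1 rad on the fork), pressing it towards -x with about 3 N: its friction can hang a fork that is not pushed down.
- holder_b: The other jade-green holder, same block, with four dark chopsticks (to 200 mm above the table); leave alone. Origin at the centre of its underside.
- bowl: Matte black ceramic bowl, 130 mm across, 60 mm high; leave alone. Origin at the centre of its underside.
- canister: Closed tin sesame canister, 67 mm across, 92 mm high; leave alone. Origin at the centre of its underside.
- teacup: White teacup, 68 mm across, 62 mm high; leave alone. Origin at the centre of its underside.
- soy: Dark soy bottle, 54 mm across, 145 mm high; leave alone. Origin at the centre of its underside.
- dish: Small black sauce dish, 84 mm across, 18 mm high; leave alone. Origin at the centre of its underside.
There are look-alikes about, which are no part of the job. Of the things like the holder_a, leave any that is blue; of the rest the smaller one is meant.

How it is judged:
By the outcome, as a careful person would: the job done as asked, in the order asked, and still so for the second after the job is handed in, with the robot touching nothing.
It also fails if it takes over 51 s, if anything falls off the work surface, if the arm or the gripper's body presses on something with over 40 N, if the wrist force passes 120 N, or if a joint passes its speed limit or range.

### The arm

A 6-joint arm with a two-finger parallel gripper is mounted at the origin on the work surface. World frame = base frame: x ahead of the robot, y to its left, z up, the work surface at z = 0. Lengths are in m, angles in degrees, forces in N, time in s.
With the tool pointing down it reaches from about 0.3 to 0.75 m from the base axis. Payload 8.5 kg.
Tool frame: the origin (TCP) lies at the very end of the fingers, on their centre line; the grasp point (between the pads) lies 19 mm behind it; z points along the fingers, y is the line along which they close (so a half turn about z gives the same grasp; the last joint's range is limited). The gripper opens to 85 mm and grips with 20 to 120 N. Pads are 22 mm wide; open, the fingers measure 114 mm over their backs; the gripper's body (76 mm by 85 mm) begins 54 mm behind the grasp point. The pads swing forward as they close: fully open they stand 13 mm farther back than shut.
Start: joints at [-75.648, 21.807, 74.336, -0, 83.858, -12.336], TCP at [0.247, -0.491, 0.231] pointing down, gripper open.
Joint ranges: [-178.18, 178.18], [-50.72, 133.34], [12.68, 142.11], [-81.47, 261.47], [9.98, 163.14], [-165.26, 165.26]. Speed limits (degrees/s): [136.94, 136.94, 180, 180, 180, 180].

### API

Orientations are given as a 3x3 rotation matrix whose columns are the frame's x, y, z axes.
In Python, from rig import * gives the robot as it stands. The module is installed in compiled form; this text tells all that it offers.
- The arm moves only by the shell command python3 -m pendant 'ROWS' [OPENING] [FORCE]. ROWS is JSON, a list of rows, each a list of 2 entries, a list of its own where there are three numbers: the shift along the tool's x, y, z as a fraction of full scale, then the turn, a rotation vector about the tool's x, y, z as a fraction of full scale. A call has 1 to 8 rows; each row shifts and turns the commanded pose from where the row before left it, along the tool's axes as they then stand; what a row does not reach is not made up. Full scale, the value 1, is 40 mm for a shift and 5 degrees for a turn. A row lasts 1/8 s, in which the tool goes at most 62.5 mm and 10.7 degrees, less where a joint would pass 70% of its speed; a pose out of reach is approached as far as the arm can. A call with a number of a shift or a turn outside -1 to 1 is refused whole. A call with a gripper value outside its range is refused whole. OPENING is the opening, from 0 (shut) to 1 (fully open), set as the call begins (- or left out, the last holds). The fingers move at their own pace and stop on an object; FORCE is the grip in N (left out, the last holds). Time passes only in rows, so rows that do not move let the fingers close. It gives the time, the measured TCP pose, the force, the opening and the grip force at its end, in the units of the state.
- observe(): the state, without advancing time (a new reading comes with each control period).
- get_image(name): name is "side" or "top" or "wrist"; returns a dict with "img" (384x512x3 uint8, blue, green, red), "range_z" (384x512 float32, m along the optical axis (not along the pixel's ray), 0 where there is no reading), "camera_matrix" (3x3 intrinsics, pixels), "dist_coeffs" ([k1, k2, p1, p2, k3] as OpenCV has them; the pictures are not rectified), "eye" and "rotation" of the camera in the world. Camera axes: x right, y down, z forward; pixel columns grow to the right and rows downward; lengths in m; the calibration is good to about 2 mm. A picture is of the moment at which its call begins.
- close_job(): hands the job in; it is judged then, once.
Trained networks look in the newest picture that a camera, given by its name, has taken for a name from the list of things; names that differ only in an ending like _2 or _b are one class to them, and where a whole thing is asked for, a point or a joint stands for the part that bears it (a point fixed in the world has none). Each returns a list of dicts, best first, with "conf" (0 to 1); they miss things now and then, are a little off and sometimes report something else, mostly with a low value. They report only what shows in the picture. A call takes as long as a camera call. They do not tell look-alikes from the thing itself.
- regions_of(camera, query): "mask" (384x512 bool, what is visible of it).
- landmark_of(camera, query): "point" ([x, y, z] in m, in world coordinates, good to about 4 mm: a listed point, or the origin of a listed thing).
The state is a dict: "time_s": time; "q": joint angles; "qvel": joint speeds; "joint_efforts": joint torques, N m; "position": TCP position; "tool_rot": TCP orientation; "ft_force": force on the tool from outside, world axes, zero at the start; "wrist_torque": the same for the moment, N m; "grip_width": finger opening in m; "gripper_force": force on a finger pad.
Only numpy, scipy, OpenCV 4.12 (cv2) and the standard library are available. Lean on these libraries where they do the work, as an engineer would, in place of code of your own. Each camera call takes 0.05 s, during which the arm holds its last target. There are 200 camera calls.

## Working session

There is one attempt and no reset: what is moved stays moved. The work goes in short steps, Python scripts to look and compute and a shell command to move; the robot and the scene stay as the last step left them, time stands still between calls to the robot, and variables do not carry over. Pictures are saved under pics/ and viewed, at most 10 in all, crops included, and the job is handed in when it is done.

```bash
mkdir -p pics
python3 - <<'E'
from rig import *
import cv2,numpy as np
np.set_printoptions(precision=4,suppress=True)
s=observe();print(s['time_s'],s['position'],s['tool_rot'],s['ft_force'],s['grip_width'])
ims=[]
for c in ['side','top']:
    d=get_image(c);ims.append(d['img']);print(c,d['eye'])
    for q in ['fork_mid','fork_handle','holder_a','steriliser','port']:
        for r in landmark_of(c,q)[:4]: print(c,q,round(r['conf'],2),np.array(r['point']))
cv2.imwrite('pics/a.png',ims[0]);cv2.imwrite('pics/b.png',ims[1])
E
```

```text
0.0 [ 0.247  -0.4911  0.2307] [[ 0.8935  0.4491 -0.0004]
 [ 0.4491 -0.8935  0.0014]
 [ 0.0003 -0.0014 -1.    ]] [ 0.3608 -0.3601  0.4371] 0.08531791742308785
side [ 0.3186 -1.1297  0.7697]
side fork_mid 0.62 [ 0.5096 -0.3521  0.0957]
side fork_mid 0.6 [0.3701 0.06   0.0002]
side fork_handle 0.73 [0.6256 0.09   0.0969]
side fork_handle 0.66 [ 0.5094 -0.3548  0.1599]
side holder_a 0.87 [ 0.4724 -0.5095 -0.0011]
side holder_a 0.78 [ 0.5121 -0.147  -0.0023]
side holder_a 0.75 [ 0.5081 -0.3536 -0.0012]
side holder_a 0.6 [ 0.3737 -0.3114  0.0012]
side steriliser 0.91 [ 0.6144  0.1478 -0.0034]
side port 0.83 [0.6263 0.0936 0.1363]
side port 0.54 [ 0.5091 -0.3525 -0.0017]
top [ 0.3579 -0.0327  1.3854]
top fork_mid 0.46 [ 0.5139 -0.3523  0.0982]
top fork_handle 0.43 [ 0.5149 -0.3541  0.1568]
top holder_a 0.87 [ 0.3713 -0.3069  0.001 ]
top holder_a 0.85 [ 0.4766 -0.5093 -0.0017]
top holder_a 0.72 [ 0.5141 -0.1458 -0.0002]
top holder_a 0.6 [ 0.5151 -0.352  -0.001 ]
top steriliser 0.94 [ 0.6184  0.1533 -0.0006]
top steriliser 0.37 [ 0.6381 -0.4508 -0.0001]
top port 0.58 [0.6235 0.09   0.136 ]
```

View pics/a.png

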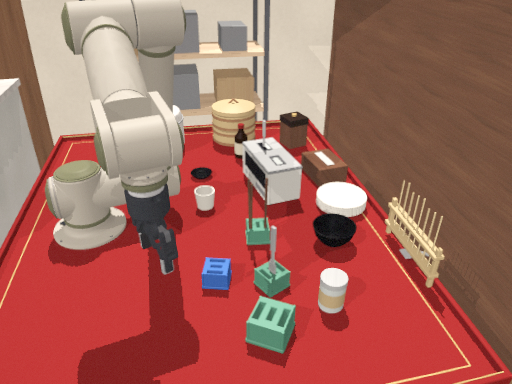

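View pics/b.png

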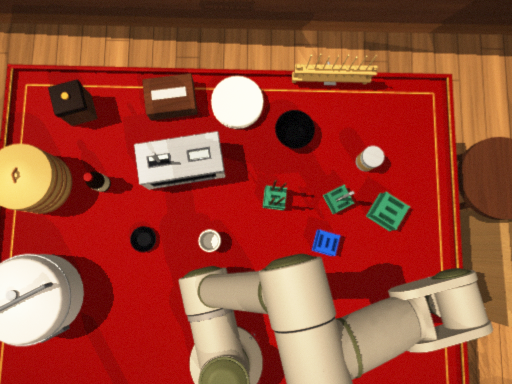

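```bash
cat > h.py <<'E'
from rig import *
import cv2,numpy as np
np.set_printoptions(precision=4,suppress=True)
def cloud(d):
    K=d['camera_matrix'];h,w=d['range_z'].shape
    u,v=np.meshgrid(np.arange(w),np.arange(h))
    p=cv2.undistortPoints(np.stack([u,v],-1).reshape(-1,1,2).astype(float),np.array(K),np.array(d['dist_coeffs'])).reshape(h,w,2)
    z=d['range_z'];P=np.dstack([p[...,0]*z,p[...,1]*z,z])
    W=P@np.array(d['rotation']).T+np.array(d['eye']);W[z<=0]=np.nan
    return W
def rect(W,c,r,z0,z1):
    m=(W[...,2]>z0)&(W[...,2]<z1)&(np.hypot(W[...,0]-c[0],W[...,1]-c[1])<r)
    p=W[m];R=cv2.minAreaRect((p[:,:2]*1000).astype(np.float32));return m.sum(),R,p.mean(0)
def yaw():
    R=np.array(observe()['tool_rot']);return np.degrees(np.arctan2(R[1,1],R[0,1]))
E
python3 - <<'E'
from h import *
W=cloud(get_image('top'))
print('ster',rect(W,(.617,.151),.17,.125,.145))
print('hold',rect(W,(.515,-.352),.055,.040,.060))
print('fork',rect(W,(.515,-.352),.04,.08,.2))
W=cloud(get_image('side'))
print('ster',rect(W,(.617,.151),.17,.125,.145))
print('fork',rect(W,(.515,-.352),.04,.12,.2))
print(yaw())
E
```

```text
ster (np.int64(3432), ((617.3861083984375, 150.11300659179688), (126.66317749023438, 255.74156188964844), 10.185766220092773), array([0.6156, 0.1492, 0.135 ]))
hold (np.int64(298), ((510.8487243652344, -352.5971374511719), (64.79605102539062, 66.218994140625), 28.390653610229492), array([ 0.51  , -0.3511,  0.0499]))
fork (np.int64(39), ((510.4334411621094, -351.8643798828125), (8.128883361816406, 13.860675811767578), 27.62726593017578), array([ 0.5093, -0.3492,  0.1584]))
ster (np.int64(1196), ((616.2940673828125, 148.85939025878906), (125.7270278930664, 260.4713439941406), 10.341634750366211), array([0.6164, 0.1317, 0.132 ]))
fork (np.int64(132), ((510.8733215332031, -355.2855529785156), (10.433331489562988, 16.74618148803711), 38.160926818847656), array([ 0.5117, -0.3569,  0.157 ]))
-63.31500389600611
```

```bash
python3 -m pendant '[[[0.93,-0.02,0],[0,0,0]],[[0.93,-0.02,0],[0,0,0]],[[0.93,-0.02,0],[0,0,0]],[[0.93,-0.02,0],[0,0,0]],[[0.93,-0.02,0],[0,0,0]],[[0.93,-0.02,0],[0,0,0]],[[0.93,-0.02,0],[0,0,0]],[[0.93,-0.02,0],[0,0,0]]]' 0.6 && python3 -m pendant '[[[0,0,0],[0,0,-1]],[[0,0,0],[0,0,-1]],[[0,0,0],[0,0,-1]],[[0,0,0],[0,0,-1]],[[0,0,0],[0,0,-1]],[[0,0,0],[0,0,-1]],[[0,0,0],[0,0,-1]],[[0,0,0],[0,0,-1]]]' && python3 -m pendant '[[[0,0,0],[0,0,-1]],[[0,0,0],[0,0,-1]],[[0,0,0],[0,0,-1]],[[0,0,0],[0,0,-1]],[[0,0,0],[0,0,-1]],[[0,0,0],[0,0,-1]],[[0,0,0],[0,0,-1]],[[0,0,0],[0,0,-1]]]' && python3 -m pendant '[[[0,0,0],[0,0,-1]],[[0,0,0],[0,0,-1]],[[0,0,0],[0,0,-0.26]],[[0,0,0],[0,0,0]]]'
python3 - <<'E'
from h import *
d=get_image('wrist');W=cloud(d);cv2.imwrite('pics/c.png',d['img'])
s=observe();print(s['time_s'],s['position'],yaw(),s['tool_rot'],d['eye'])
for z in [(.14,.2),(.17,.2),(.08,.2)]:
    try: print(rect(W,(.511,-.352),.04,*z))
    except Exception as e: print(e)
print('hold',rect(W,(.511,-.352),.055,.040,.060))
for q in ['fork_handle','fork_mid','holder_a']: print(q,[(r['conf'],r['point']) for r in landmark_of('wrist',q)[:2]])
E
```

```text
time_s: 1.7
position: [0.5111, -0.3513, 0.2313]
tool_rot: [[0.893, 0.449, -0.0], [0.449, -0.893, -0.0], [-0.0, 0.0, -1.0]]
ft_force: [-0.4, -0.9, 0.4]
grip_width: 0.0512
gripper_force: 0.0
time_s: 2.7
position: [0.51, -0.352, 0.2313]
tool_rot: [[0.393, 0.919, -0.0], [0.919, -0.393, 0.0], [0.0, -0.0, -1.0]]
ft_force: [-0.1, 0.1, -0.6]
grip_width: 0.0513
gripper_force: 0.0
time_s: 3.7
position: [0.51, -0.352, 0.2313]
tool_rot: [[-0.29, 0.957, -0.0], [0.957, 0.29, 0.0], [0.0, -0.0, -1.0]]
ft_force: [-0.4, 0.6, 0.5]
grip_width: 0.0509
gripper_force: 0.0
time_s: 4.2
position: [0.51, -0.352, 0.2313]
tool_rot: [[-0.468, 0.884, -0.0], [0.884, 0.468, 0.0], [0.0, -0.0, -1.0]]
ft_force: [0.3, 0.3, -0.2]
grip_width: 0.051
gripper_force: 0.0
4.25 [ 0.51   -0.352   0.2313] 27.918149198051854 [[-0.4682  0.8836 -0.    ]
 [ 0.8836  0.4682  0.    ]
 [ 0.     -0.     -1.    ]] [ 0.4744 -0.284   0.375 ]
(np.int64(461), ((512.2061767578125, -351.52789306640625), (8.986417770385742, 14.771183013916016), 26.397388458251953), array([ 0.5108, -0.3488,  0.1772]))
(np.int64(331), ((512.4000854492188, -351.65924072265625), (8.755785942077637, 14.363381385803223), 26.397384643554688), array([ 0.5114, -0.3499,  0.1854]))
(np.int64(591), ((512.0751342773438, -351.2638244628906), (8.986417770385742, 15.360787391662598), 26.397388458251953), array([ 0.5106, -0.3483,  0.1627]))
hold (np.int64(2226), ((512.2422485351562, -351.3084411621094), (66.10173797607422, 67.02886962890625), 28.258520126342773), array([ 0.5107, -0.3488,  0.0505]))
fork_handle [(0.76, [0.5149, -0.3485, 0.1576])]
fork_mid [(0.78, [0.5134, -0.3479, 0.0942])]
holder_a [(0.97, [0.5121, -0.3517, -0.0063]), (0.96, [0.3738, -0.3088, 0.0004])]
```

View pics/c.png

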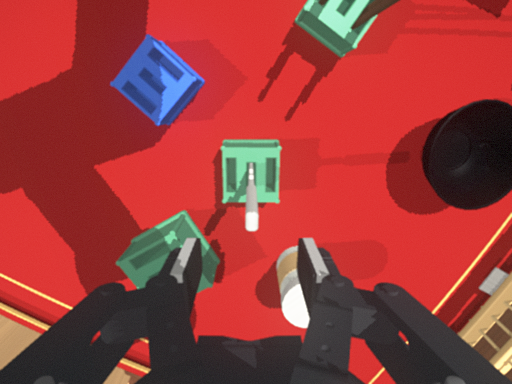

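```bash
python3 -m pendant '[[[0,0.045,0.6],[0,0,0]],[[0,0,0.7],[0,0,0]],[[0,0,0.6],[0,0,0]],[[0,0,0.4],[0,0,0]],[[0,0,0],[0,0,0]]]' && python3 -m pendant '[[[0,0,0],[0,0,0]],[[0,0,0],[0,0,0]],[[0,0,0],[0,0,0]],[[0,0,0],[0,0,0]],[[0,0,0],[0,0,0]]]' 0 70
```

```text
time_s: 5.03
position: [0.5114, -0.351, 0.1385]
tool_rot: [[-0.469, 0.883, -0.001], [0.883, 0.469, 0.001], [0.002, -0.001, -1.0]]
ft_force: [0.5, 0.1, -0.7]
grip_width: 0.0514
gripper_force: 0.0
time_s: 5.65
position: [0.5119, -0.3515, 0.1403]
tool_rot: [[-0.469, 0.883, 0.001], [0.883, 0.469, -0.001], [-0.002, 0.0, -1.0]]
ft_force: [-0.1, 0.3, 5.5]
grip_width: 0.0083
gripper_force: 68.4
```

```bash
python3 -m pendant '[[[0,0,-0.2],[0,0,0]],[[0,0,-0.4],[0,0,0]],[[0,0,-0.5],[0,0,0]],[[0,0,-0.5],[0,0,0]],[[0,0,0],[0,0,0]]]' && python3 -m pendant '[[[0,0,-0.8],[0,0,0]],[[0,0,-1],[0,0,0]],[[0,0,-1],[0,0,0]],[[0,0,-0.7],[0,0,0]],[[0,0,0],[0,0,0]],[[0,0,0],[0,0,0]]]'
python3 - <<'E'
from h import *
d=get_image('side');W=cloud(d)
cv2.imwrite('pics/d.png',cv2.resize(d['img'][120:320,180:380],(600,600)))
s=observe();print(s['time_s'],s['position'],yaw(),s['grip_width'])
for q in ['fork_handle','fork_mid']: print(q,[(r['conf'],r['point']) for r in landmark_of('side',q)[:2]])
print('hold',rect(W,(.511,-.352),.055,.040,.060))
m=regions_of('side','fork_mid')
for r in m[:2]:
    p=W[r['mask']];p=p[~np.isnan(p[:,0])];print(r['conf'],len(p),p.min(0),p.max(0))
    for a in np.arange(.18,.36,.03):
        k=p[(p[:,2]>a)&(p[:,2]<a+.03)]
        if len(k):print(a,len(k),np.median(k,0))
E
```

```text
time_s: 6.28
position: [0.5121, -0.3516, 0.2054]
tool_rot: [[-0.469, 0.883, 0.003], [0.883, 0.469, -0.003], [-0.004, 0.001, -1.0]]
ft_force: [0.5, 0.6, -0.4]
grip_width: 0.0082
gripper_force: 68.2
time_s: 7.02
position: [0.5114, -0.351, 0.3412]
tool_rot: [[-0.469, 0.883, -0.002], [0.883, 0.469, 0.002], [0.003, -0.001, -1.0]]
ft_force: [0.5, -1.1, -1.4]
grip_width: 0.0081
gripper_force: 68.4
7.075 [ 0.5114 -0.351   0.3412] 27.985716401033272 0.008135312799927465
fork_handle [(0.54, [0.5121, -0.352, 0.3598])]
fork_mid [(0.92, [0.5121, -0.3522, 0.2972])]
hold (np.int64(463), ((512.16162109375, -352.85943603515625), (68.64128875732422, 66.80048370361328), 29.019466400146484), array([ 0.5108, -0.3556,  0.0479]))
0.5 864 [ 0.4766 -0.1915 -0.0055] [0.5803 0.1864 0.1977]
0.18 41 [ 0.533  -0.1567  0.1875]
```

View pics/d.png

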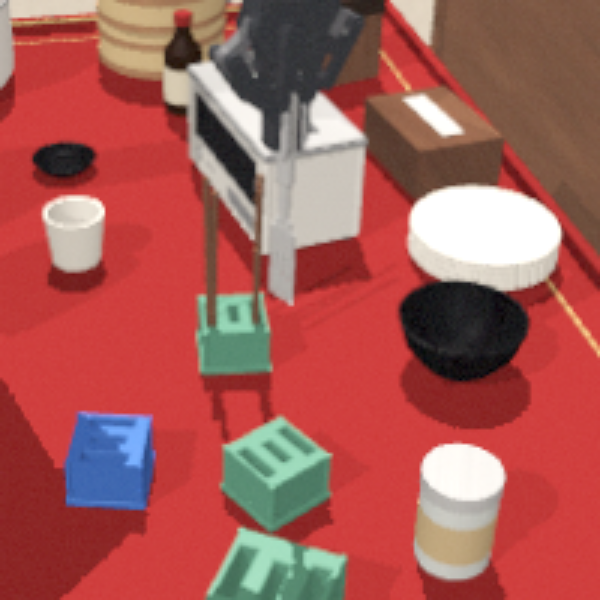

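```bash
python3 -m pendant '[[[0.5,0.46,0],[0,0,0]],[[0.84,0.77,0],[0,0,0]],[[0.84,0.77,0],[0,0,0]],[[0.84,0.77,0],[0,0,0]],[[0.84,0.77,0],[0,0,0]],[[0.84,0.77,0],[0,0,0]],[[0.84,0.77,0],[0,0,0]],[[0.84,0.77,0],[0,0,0]]]' && python3 -m pendant '[[[0.84,0.77,0],[0,0,0]],[[0.84,0.77,0],[0,0,0]],[[0.34,0.31,0],[0,0,0]],[[0,0,0],[0,0,1]],[[0,0,0],[0,0,1]],[[0,0,0],[0,0,1]],[[0,0,0],[0,0,0.55]],[[0,0,0],[0,0,0]]]'
python3 - <<'E'
from h import *
d=get_image('wrist');W=cloud(d);img=d['img'].copy()
s=observe();print(s['time_s'],s['position'],yaw(),s['grip_width'],s['ft_force'])
for q in ['port','fork_mid','fork_handle']: print(q,[(r['conf'],r['point']) for r in landmark_of('wrist',q)[:2]])
try: print('ster',rect(W,(.617,.151),.17,.13,.145))
except Exception as e: print(e)
print('fork',rect(W,(s['position'][0],s['position'][1]),.03,.2,.32))
cv2.imwrite('pics/e.png',img); d=get_image('side'); cv2.imwrite('pics/f.png',cv2.resize(d['img'][90:210,200:320],(600,600),interpolation=cv2.INTER_CUBIC))
for q in ['port','fork_mid','fork_handle']: print(q,[(r['conf'],r['point']) for r in landmark_of('side',q)[:2]])
E
```

```text
time_s: 8.22
position: [0.5986, -0.0145, 0.3428]
tool_rot: [[-0.469, 0.883, -0.001], [0.883, 0.469, 0.0], [0.0, -0.001, -1.0]]
ft_force: [1.1, -0.7, -1.3]
grip_width: 0.0081
gripper_force: 68.3
time_s: 9.22
position: [0.6259, 0.0895, 0.343]
tool_rot: [[-0.177, 0.984, -0.001], [0.984, 0.177, -0.0], [-0.0, -0.001, -1.0]]
ft_force: [-0.4, 0.2, -1.6]
grip_width: 0.0079
gripper_force: 68.3
9.275 [0.6259 0.0896 0.3431] 10.2609780298597 0.00812871665447018 [-0.2304 -0.6119 -1.1618]
port [(0.84, [0.6259, 0.0916, 0.1363])]
fork_mid [(0.62, [0.629, 0.0923, 0.2995])]
fork_handle [(0.94, [0.6275, 0.0918, 0.3613])]
ster (np.int64(22292), ((618.183349609375, 150.6177520751953), (125.91374969482422, 253.2019805908203), 10.3218994140625), array([0.6158, 0.1619, 0.1359]))
fork (np.int64(300), ((624.9078979492188, 96.28740692138672), (7.314183235168457, 11.339917182922363), 5.3261566162109375), array([0.625 , 0.0965, 0.2801]))
port [(0.81, [0.6277, 0.0935, 0.1386])]
fork_mid [(0.73, [0.626, 0.0865, 0.2977]), (0.69, [0.3715, 0.0594, -0.0006])]
fork_handle [(0.59, [0.631, 0.0893, 0.137]), (0.5, [0.622, 0.0865, 0.3584])]
```

View pics/e.png

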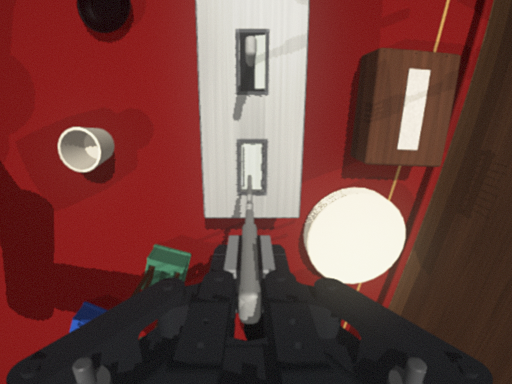

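View pics/f.png

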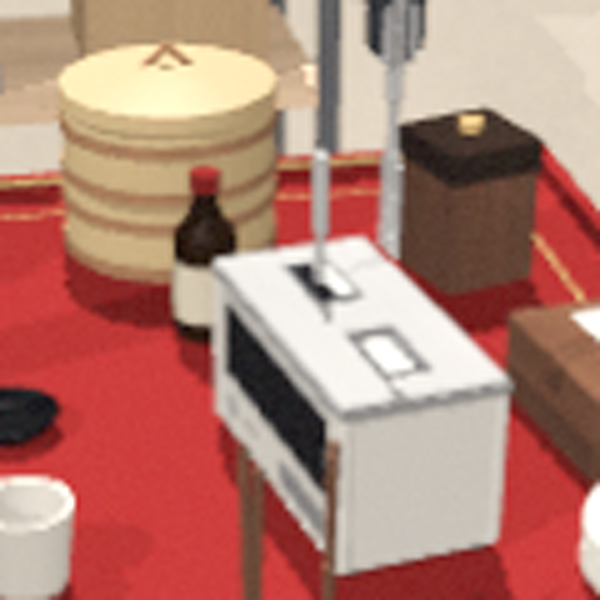

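Run:
```python
from h import *
d=get_image('wrist');W=cloud(d);g=cv2.cvtColor(d['img'],cv2.COLOR_BGR2GRAY)
a=np.radians(10.25);c=np.array([.627,.0915]);R=np.array([[np.cos(a),-np.sin(a)],[np.sin(a),np.cos(a)]])
L=(W[...,:2]-c)@R*1000
z=W[...,2]
m=(z>.12)&(z<.14)&(abs(L[...,0])<22)&(abs(L[...,1])<42)&(g<110)
p=L[m];print('rim',m.sum(),p.min(0),p.max(0),np.percentile(p,[2,98],axis=0).ravel())
m=(z>.12)&(z<.14)&(abs(L[...,0])<14)&(abs(L[...,1])<32)&(g>200)
p=L[m];print('flap',m.sum(),np.percentile(p,[2,98],axis=0).ravel(),z[m].mean())
t=(observe()['position'][:2]-c)@R*1000;print('tcp local',t)
for h in np.arange(.2,.4,.02):
    m=(z>h)&(z<h+.02)&(abs(L[...,0])<12)&(abs(L[...,1])<25)
    if m.sum():p=L[m];print(round(h,2),m.sum(),np.percentile(p,[3,50,97],axis=0).ravel())
```

```text
rim 358 [-16.026  -34.1934] [18.5041 33.2892] [-15.7721 -32.9359  18.2289  33.0622]
flap 624 [ -7.5546 -25.5181  12.043   27.5269] 0.13194166221767498
tcp local [-1.323  -1.2209]
0.2 4 [-2.2568 10.6863 -0.9211 10.7848  0.4169 11.1469]
0.22 21 [-2.313  10.5022 -1.3683 10.784   0.4724 11.2445]
0.24 29 [-2.3405  9.6944 -0.5291 10.82    0.4961 11.1264]
0.26 79 [-2.8978  5.7364 -0.5673  9.7225  1.0267 10.9989]
0.28 98 [-3.4314  1.4417 -0.9486  2.5448  1.5329  6.5135]
0.3 67 [-3.3388  0.3962 -1.2763  2.1199  2.0395  4.8562]
0.32 212 [-5.1138  2.5446 -0.6846  4.9186  3.3074  5.6526]
0.34 596 [-10.6433   3.7945  -0.4612   6.3727  10.9406  10.7193]
0.36 1191 [-10.9515   3.8703  -0.7294   9.7614  10.9705  10.6753]
0.38 2491 [-10.8738  -8.6873  -0.3922   4.8232  10.9489  12.2761]
```

```bash
python3 -m pendant '[[[0.035,0.05,0],[0,0,0]],[[0,0,0.6],[0,0,0]],[[0,0,0.6],[0,0,0]],[[0,0,0.5],[0,0,0]],[[0,0,0],[0,0,0]],[[0,0,0],[0,0,0]]]' - 90 && python3 -m pendant '[[[0,0,0.2],[0,0,0]],[[0,0,0.2],[0,0,0]],[[0,0,0.2],[0,0,0]],[[0,0,0.15],[0,0,0]],[[0,0,0],[0,0,0]]]'
python3 - <<'E'
from h import *
get_image('side')
for q in ['fork_mid','fork_handle']: print(q,[(r['conf'],r['point']) for r in landmark_of('side',q)[:2]])
for q in ['shutter']: print(q,landmark_of('side',q)[:1])
s=observe();print(s['time_s'],s['ft_force'],s['position'],s['wrist_torque'])
E
```

```text
time_s: 10.42
position: [0.628, 0.0919, 0.2764]
tool_rot: [[-0.178, 0.984, 0.002], [0.984, 0.178, -0.0], [-0.0, 0.002, -1.0]]
ft_force: [-0.5, -0.2, -1.5]
grip_width: 0.0079
gripper_force: 87.8
time_s: 11.05
position: [0.627, 0.0917, 0.2445]
tool_rot: [[-0.178, 0.984, -0.003], [0.984, 0.178, -0.0], [0.0, -0.003, -1.0]]
ft_force: [-2.9, -0.1, -1.1]
grip_width: 0.0077
gripper_force: 88.0
fork_mid [(0.68, [0.6251, 0.0905, 0.1989])]
fork_handle [(0.45, [0.6253, 0.0875, 0.2604])]Traceback (most recent call last):
  File "<stdin>", line 4, in <module>
ValueError: it knows: basket_room, bowl, canister, dish, fork_handle, fork_mid, holder, port, soy, steriliser, teacup
```

```bash
for i in 1; do python3 -m pendant '[[[0,0,0.1],[0,0,0]],[[0,0,0.1],[0,0,0]],[[0,0,0],[0,0,0]]]'; python3 -m pendant '[[[0,0,0.06],[0,0,0]],[[0,0,0.04],[0,0,0]],[[0,0,0],[0,0,0]]]'; done; python3 -c "
from h import *
s=observe();print(s['ft_force'],s['position'])"
```

```text
time_s: 11.58
position: [0.6273, 0.0918, 0.2366]
tool_rot: [[-0.178, 0.984, -0.002], [0.984, 0.178, -0.0], [0.0, -0.002, -1.0]]
ft_force: [-3.1, -1.1, -1.2]
grip_width: 0.0079
gripper_force: 87.9
time_s: 11.95
position: [0.6275, 0.0918, 0.2331]
tool_rot: [[-0.178, 0.984, -0.001], [0.984, 0.178, 0.0], [0.0, -0.001, -1.0]]
ft_force: [-2.5, 0.5, -0.6]
grip_width: 0.0079
gripper_force: 88.3
[-2.5039  0.5121 -0.6331] [0.6275 0.0918 0.2331]
```

```bash
python3 -m pendant '[[[0,0,0.05],[0,0,0]],[[0,0,0],[0,0,0]],[[0,0,0],[0,0,0]]]'; python3 -m pendant '[[[0,0,0.05],[0,0,0]],[[0,0,0],[0,0,0]],[[0,0,0],[0,0,0]]]'
```

```text
time_s: 12.32
position: [0.6275, 0.0918, 0.2312]
tool_rot: [[-0.178, 0.984, -0.0], [0.984, 0.178, -0.0], [0.0, -0.0, -1.0]]
ft_force: [-2.6, -0.7, -0.8]
grip_width: 0.0077
gripper_force: 88.3
time_s: 12.7
position: [0.6277, 0.0918, 0.2294]
tool_rot: [[-0.178, 0.984, 0.0], [0.984, 0.178, 0.0], [-0.0, 0.0, -1.0]]
ft_force: [-1.1, -0.1, 0.8]
grip_width: 0.0081
gripper_force: 88.5
```

```bash
python3 -m pendant '[[[0,0,0.04],[0,0,0]],[[0,0,0],[0,0,0]],[[0,0,0],[0,0,0]]]'; python3 -m pendant '[[[0,0,0.03],[0,0,0]],[[0,0,0],[0,0,0]],[[0,0,0],[0,0,0]]]'
```

```text
time_s: 13.08
position: [0.6278, 0.0918, 0.2281]
tool_rot: [[-0.178, 0.984, 0.001], [0.984, 0.178, -0.0], [-0.0, 0.001, -1.0]]
ft_force: [-3.7, -0.1, 5.4]
grip_width: 0.0075
gripper_force: 88.7
time_s: 13.45
position: [0.6277, 0.0918, 0.2271]
tool_rot: [[-0.178, 0.984, 0.001], [0.984, 0.178, -0.0], [-0.0, 0.001, -1.0]]
ft_force: [-3.0, -1.1, 6.7]
grip_width: 0.0079
gripper_force: 89.1
```

```bash
python3 -m pendant '[[[0,0,-0.03],[0,0,0]],[[0.05,0,0],[0,0,0]],[[0.05,0,0],[0,0,0]],[[0,0,0],[0,0,0]]]'; python3 -m pendant '[[[0.05,0,0],[0,0,0]],[[0.05,0,0],[0,0,0]],[[0,0,0],[0,0,0]]]';python3 -m pendant '[[[0.05,0,0],[0,0,0]],[[0.05,0,0],[0,0,0]],[[0,0,0],[0,0,0]]]'
```

```text
time_s: 13.95
position: [0.6272, 0.095, 0.2279]
tool_rot: [[-0.177, 0.984, 0.001], [0.984, 0.177, -0.002], [-0.002, 0.0, -1.0]]
ft_force: [-1.9, -4.6, 4.3]
grip_width: 0.0079
gripper_force: 88.7
time_s: 14.32
position: [0.6264, 0.099, 0.228]
tool_rot: [[-0.177, 0.984, 0.001], [0.984, 0.177, -0.002], [-0.002, 0.0, -1.0]]
ft_force: [-2.2, -5.3, 3.7]
grip_width: 0.0076
gripper_force: 88.7
time_s: 14.7
position: [0.6257, 0.1031, 0.2279]
tool_rot: [[-0.177, 0.984, 0.001], [0.984, 0.177, -0.001], [-0.001, 0.001, -1.0]]
ft_force: [-1.4, -4.9, 4.5]
grip_width: 0.0079
gripper_force: 88.7
```

```bash
python3 -m pendant '[[[0,0,-0.025],[0,0,0]],[[0,0,0],[0,0,0]],[[0.05,0,0],[0,0,0]],[[0,0,0],[0,0,0]]]'; python3 -m pendant '[[[0.05,0,0],[0,0,0]],[[0.05,0,0],[0,0,0]],[[0,0,0],[0,0,0]]]'
```

```text
time_s: 15.2
position: [0.6252, 0.1054, 0.2287]
tool_rot: [[-0.178, 0.984, -0.0], [0.984, 0.178, -0.0], [-0.0, -0.0, -1.0]]
ft_force: [-2.2, -4.3, 2.2]
grip_width: 0.008
gripper_force: 88.4
time_s: 15.58
position: [0.6244, 0.1094, 0.2287]
tool_rot: [[-0.178, 0.984, -0.0], [0.984, 0.178, -0.0], [-0.0, -0.0, -1.0]]
ft_force: [-1.6, -5.7, 2.0]
grip_width: 0.0077
gripper_force: 88.4
```

```bash
python3 -m pendant '[[[0,0,-0.06],[0,0,0]],[[-0.05,0,0],[0,0,0]],[[-0.05,0,0],[0,0,0]],[[0,0,0],[0,0,0]]]'; python3 -c "
from h import *
s=observe();print(s['ft_force'],s['position'])";  python3 -m pendant '[[[0,0,0.045],[0,0,0]],[[-0.05,0,0],[0,0,0]],[[-0.05,0,0],[0,0,0]],[[0,0,0],[0,0,0]]]'; python3 -m pendant '[[[-0.05,0,0],[0,0,0]],[[-0.05,0,0],[0,0,0]],[[0,0,0],[0,0,0]]]'
```

```text
time_s: 16.08
position: [0.6249, 0.106, 0.2307]
tool_rot: [[-0.178, 0.984, -0.001], [0.984, 0.178, 0.001], [0.001, -0.001, -1.0]]
ft_force: [-4.5, 1.6, -2.8]
grip_width: 0.0079
gripper_force: 87.9
[-4.5056  1.5511 -2.805 ] [0.6249 0.106  0.2307]
time_s: 16.58
position: [0.626, 0.1016, 0.2294]
tool_rot: [[-0.178, 0.984, 0.0], [0.984, 0.178, 0.0], [0.0, 0.0, -1.0]]
ft_force: [-3.8, 2.4, -0.1]
grip_width: 0.008
gripper_force: 88.2
time_s: 16.95
position: [0.6266, 0.0975, 0.2291]
tool_rot: [[-0.177, 0.984, -0.0], [0.984, 0.177, -0.0], [-0.0, -0.0, -1.0]]
ft_force: [-3.5, 2.2, -1.3]
grip_width: 0.0078
gripper_force: 88.1
```

```bash
python3 -m pendant '[[[0,0,0.03],[0,0,0]],[[0,0,0],[0,0,0]],[[0,0,0],[0,0,0]]]'; python3 -c "
from h import *
s=observe();print(s['ft_force'],s['position'])"
```

```text
time_s: 17.32
position: [0.6267, 0.0976, 0.2283]
tool_rot: [[-0.178, 0.984, 0.001], [0.984, 0.178, -0.0], [-0.0, 0.001, -1.0]]
ft_force: [-2.9, 1.3, 0.1]
grip_width: 0.0079
gripper_force: 88.3
[-2.8865  1.3401  0.1245] [0.6267 0.0976 0.2283]
```

```bash
for k in 1; do python3 -m pendant '[[[-0.05,0,0],[0,0,0]],[[-0.05,0,0],[0,0,0]],[[0,0,0],[0,0,0]]]' | grep -E 'pos|ft'; python3 -m pendant '[[[-0.05,0,0],[0,0,0]],[[-0.05,0,0],[0,0,0]],[[0,0,0],[0,0,0]]]'| grep -E 'pos|ft';python3 -m pendant '[[[-0.05,0,0],[0,0,0]],[[-0.05,0,0],[0,0,0]],[[0,0,0],[0,0,0]]]'| grep -E 'pos|ft'; done
```

```text
position: [0.6272, 0.0941, 0.228]
ft_force: [-1.7, 3.6, 0.8]
position: [0.628, 0.09, 0.2281]
ft_force: [-2.9, 3.2, -0.0]
position: [0.6287, 0.086, 0.2281]
ft_force: [-3.7, 4.1, -0.7]
```

```bash
python3 -m pendant '[[[0.03,0,0.04],[0,0,0]],[[0,0,0],[0,0,0]],[[0,0,0],[0,0,0]]]'| grep -E 'pos|ft'; python3 -m pendant '[[[0,0,0.04],[0,0,0]],[[0,0,0],[0,0,0]],[[0,0,0],[0,0,0]]]'| grep -E 'pos|ft'
```

```text
position: [0.6286, 0.0868, 0.2266]
ft_force: [-1.6, 1.0, 1.1]
position: [0.6285, 0.087, 0.2248]
ft_force: [-3.5, 0.5, -0.0]
```

```bash
python3 -m pendant '[[[0,0,0.12],[0,0,0]],[[0,0,0.12],[0,0,0]],[[0,0,0],[0,0,0]]]'| grep -E 'pos|ft'; python3 -m pendant '[[[0,0,0.15],[0,0,0]],[[0,0,0.15],[0,0,0]],[[0,0,0],[0,0,0]]]'| grep -E 'pos|ft'
```

```text
position: [0.6281, 0.087, 0.2144]
ft_force: [-2.6, 1.0, -3.3]
position: [0.6281, 0.0871, 0.2024]
ft_force: [-1.7, 0.2, -3.5]
```

```bash
python3 -m pendant '[[[0,0,0.2],[0,0,0]],[[0,0,0.2],[0,0,0]],[[0,0,0.15],[0,0,0]],[[0,0,0],[0,0,0]],[[0,0,0],[0,0,0]]]'| grep -E 'time|pos|ft'; python3 -m pendant '[[[0,0,0.08],[0,0,0]],[[0,0,0.06],[0,0,0]],[[0,0,0],[0,0,0]],[[0,0,0],[0,0,0]]]'| grep -E 'pos|ft'
```

```text
time_s: 20.58
position: [0.6279, 0.087, 0.1805]
ft_force: [-3.8, 0.4, -3.8]
position: [0.6287, 0.0871, 0.1759]
ft_force: [-1.9, 0.5, 0.1]
```

```bash
python3 -m pendant '[[[0,0,0.04],[0,0,0]],[[0,0,0],[0,0,0]],[[0,0,0],[0,0,0]]]'| grep -E 'time|pos|ft'; python3 -m pendant '[[[0,0,0.04],[0,0,0]],[[0,0,0],[0,0,0]],[[0,0,0],[0,0,0]]]'| grep -E 'pos|ft'
```

```text
time_s: 21.45
position: [0.6285, 0.0871, 0.1741]
ft_force: [-2.9, 2.3, -0.1]
position: [0.6284, 0.0871, 0.1724]
ft_force: [-2.6, 1.4, -0.4]
```

```bash
python3 -m pendant '[[[0,0,0.04],[0,0,0]],[[0,0,0],[0,0,0]],[[0,0,0],[0,0,0]]]'| grep -E 'time|pos|ft'; python3 -m pendant '[[[0,0,0.03],[0,0,0]],[[0,0,0],[0,0,0]],[[0,0,0],[0,0,0]]]'| grep -E 'pos|ft'
```

```text
time_s: 22.2
position: [0.6285, 0.0871, 0.171]
ft_force: [-2.9, 1.3, 1.9]
position: [0.6286, 0.0871, 0.17]
ft_force: [-3.7, 1.5, 6.2]
```

```bash
python3 -m pendant '[[[0,0,-0.02],[0,0,0]],[[0,0,0],[0,0,0]],[[0,0,0],[0,0,0]]]' | grep -E 'pos|ft'; python3 -m pendant '[[[0,0,0],[0,0,0]],[[0,0,0],[0,0,0]],[[0,0,0],[0,0,0]],[[0,0,0],[0,0,0]]]' 0.45
python3 - <<'E'
from h import *
d=get_image('side'); cv2.imwrite('pics/g.png',cv2.resize(d['img'][90:210,200:320],(600,600),interpolation=cv2.INTER_CUBIC))
for q in ['fork_mid','fork_handle']: print(q,[(r['conf'],r['point']) for r in landmark_of('side',q)[:2]])
W=cloud(d);z=W[...,2]
m=(np.hypot(W[...,0]-.6285,W[...,1]-.087)<.015)&(z>.15)
print(m.sum(),z[m].max() if m.sum() else 0)
E
```

```text
position: [0.6284, 0.0871, 0.1703]
ft_force: [-3.1, 1.4, 2.1]
time_s: 23.45
position: [0.6286, 0.087, 0.1705]
tool_rot: [[-0.178, 0.984, 0.0], [0.984, 0.178, -0.0], [-0.0, 0.0, -1.0]]
ft_force: [0.1, 0.2, -0.1]
grip_width: 0.038
gripper_force: 0.1
fork_mid [(0.51, [0.6204, 0.0855, 0.1273])]
fork_handle [(0.52, [0.6176, 0.0826, 0.1892])]
101 0.4697345765208483
```

View pics/g.png

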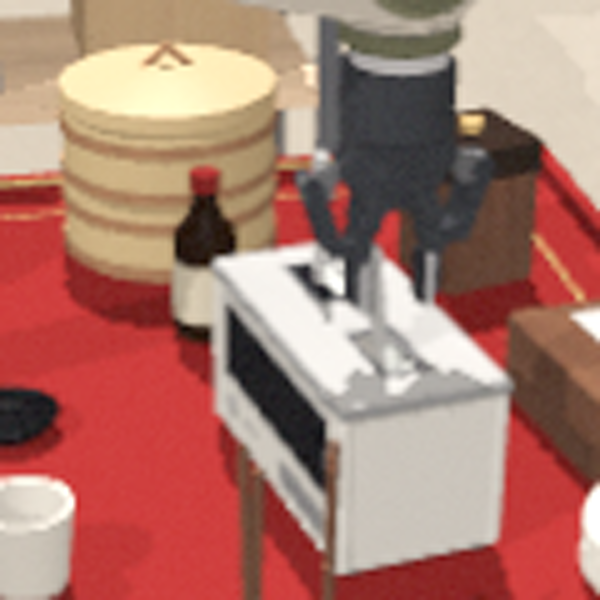

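```bash
python3 -m pendant '[[[0,0,-0.3],[0,0,0]],[[0,0,-0.6],[0,0,0]],[[0,0,-0.9],[0,0,0]],[[0,0,-0.9],[0,0,0]],[[0,0,-0.9],[0,0,0]],[[0,0,-0.3],[0,0,0]],[[0,0,0],[0,0,0]],[[0,0,0],[0,0,0]]]' 0.55
python3 - <<'E'
from h import *
d=get_image('wrist'); cv2.imwrite('pics/h.png',d['img'])
for c in ['wrist','side']:
    W=cloud(get_image(c));z=W[...,2]
    for q in ['fork_mid','fork_handle']: print(q,[(r['conf'],r['point']) for r in landmark_of(c,q)[:2]])
    m=(np.hypot(W[...,0]-.624,W[...,1]-.087)<.025)&(z>.15)&(z<.25);p=W[m]
    print(c,m.sum(),np.percentile(z[m],[95,99,100]),np.median(p[p[:,2]>.19],0))
E
```

```text
time_s: 24.6
position: [0.6282, 0.0871, 0.3248]
tool_rot: [[-0.178, 0.984, -0.003], [0.984, 0.178, 0.0], [0.001, -0.003, -1.0]]
ft_force: [0.3, 0.1, 0.5]
grip_width: 0.0471
gripper_force: 0.0
fork_mid [(0.75, [0.6206, 0.0899, 0.127])]
fork_handle [(0.75, [0.616, 0.0872, 0.1917]), (0.63, [0.3714, 0.059, 0.0026])]
wrist 400 [0.2204 0.2209 0.2217] [0.6126 0.0864 0.2172]
fork_mid [(0.56, [0.6219, 0.0858, 0.1269])]
fork_handle [(0.55, [0.6148, 0.08, 0.1868]), (0.51, [0.5111, -0.3541, -0.0005])]
side 67 [0.2153 0.2169 0.2174] [0.6104 0.0777 0.2069]
```

View pics/h.png

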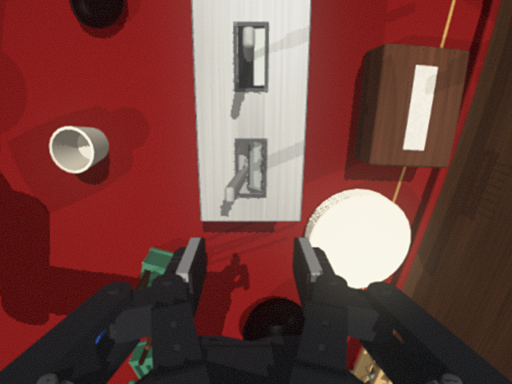

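```bash
python3 -c "
from rig import *
print(close_job())"
```

```text
the job is handed in; nothing more can be done
None
```

The serving fork now stands home in the empty port with its top about 220 mm above the table, which is the full-depth height. It leans slightly towards the window. I let go, backed the arm clear and handed in the job at about 25 s of the 51 s allowed.

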